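Dispense one key-tag disc and slide it into the reading pocket

ROBOT

A 7-joint arm with a two-finger parallel gripper is mounted at the origin on a cart in front of the work surface, level with it; the furniture and walls round the work are solid. World frame = base frame: x ahead of the robot, y to its left, z up, the work surface at z = 0. Lengths are in m, angles in rad, forces in N, time in s.
With the tool pointing down it reaches from about 0.425 to 0.925 m from the base axis. Payload 6.8 kg.
Tool frame: the origin (TCP) lies between the finger pads; the fingertips stand r.tcp_to_tips ahead of it and the grasp point (between the pads) lies 3 mm ahead of it (r.tcp_to_tips is the distance from the TCP to the fingertips, in m); z points along the fingers, y is the line along which they close (so a half turn about z gives the same grasp; the last joint's range is limited). The gripper opens to 85 mm and grips with 20 to 120 N. Pads are 22 mm wide; open, the fingers measure 114 mm over their backs; the gripper's body (76 mm by 85 mm) begins 54 mm behind the grasp point. The pads swing forward as they close: fully open they stand 13 mm farther back than shut.
Start: joints at [-1.328, 0.477, 0.022, 1.555, -0.011, 1.109, -0.083], TCP at [0.232, 0.634, 0.253] pointing down, gripper open.
Joint ranges: [-2.96, 2.96], [-0.34, 2.1], [-1.41, 1.46], [0.24, 2.44], [-1.37, 4.51], [0.17, 1.92], [-2.96, 2.96]. Speed limits (rad/s): [2.39, 2.39, 3.14, 3.14, 3.14, 3.14, 3.14].

INTERFACE

Orientations are given as a rotation vector (axis times angle).
In Python, from bench import r gives the robot as it stands. The module is installed in compiled form; this text tells all that it offers.
- The arm moves only by the tool step_arm, never from a script. Its argument "moves" is a list of rows, each an object of numbers: "rx", "ry", "rz": the turn, a rotation vector about the tool's x, y, z in degrees; "dx", "dy", "dz": the shift along the tool's x, y, z in mm; "gripper": the opening, from -1 (shut) to 1 (fully open). In form: [{"rx": .., "ry": .., "rz": .., "dx": .., "dy": .., "dz": .., "gripper": ..}, ...]. A call has 1 to 20 rows; each row shifts and turns the commanded pose from where the row before left it, along the tool's axes as they then stand; what a row does not reach is not made up. A row lasts 1/8 s, in which the tool goes at most 62.5 mm and 10.7 degrees, less where a joint would pass 70% of its speed; a pose out of reach is approached as far as the arm can. A call is refused whole if a number of a shift passes 62.5 or a number of a turn 10.7, either way. A call with a gripper value outside its range is refused whole. The fingers move at their own pace and stop on an object; "grip_force" is the grip in N (left out, the last holds). Time passes only in rows, so rows that do not move let the fingers close. It gives the time, the measured TCP pose, the force, the opening and the grip force at its end, in the units of the state.
- r.get_obs(): the state, without advancing time (a new reading comes with each control period).
- r.grab_frame(name): name is "side" or "top"; returns the picture (480x640x3 uint8, blue, green, red); there is no depth.
- r.camera_info(name): a dict with "mtx" (3x3 intrinsics, pixels), "rvec" (rotation vector, rad) and "tvec" (3), from world to camera coordinates, as OpenCV has them. Camera axes: x right, y down, z forward; pixel columns grow to the right and rows downward; lengths in m; the calibration is good to about 2 mm. A picture is of the moment at which its call begins. camera_info takes no time and is no camera call.
- r.hand_in(): hands the job in; it is judged then, once.
The state is a dict: "clock": time; "joints": joint angles; "qvel": joint speeds; "tau": joint torques, N m; "tcp_pos": TCP position; "orientation": TCP orientation; "contact_force": force on the tool from outside, world axes, zero at the start; "moment": the same for the moment, N m; "grip_width": finger opening in m; "gripper_force": force on a finger pad.
Only numpy, scipy, OpenCV 4.12 (cv2) and the standard library are available. Lean on these libraries where they do the work, as an engineer would, in place of code of your own. Each camera call takes 0.05 s, during which the arm holds its last target. There are 200 camera calls.

TASK

Get one blank tag ready for encoding: press the plunger of the tag dispenser once, all the way in, and let it spring fully back, so that one disc comes out onto the deck; then push that disc sideways along the channel with a fingertip until it drops flat into the reading pocket. Nothing is gripped or lifted; the other discs stay in the magazine and the things lying about stay where they are. Finish clear of everything.

Things in the scene. Friction and masses are not known exactly. Their poses are not given: they have to be found in the camera images.
- dispenser: Tag dispenser, screwed down. Origin on the desk under the magazine's axis. Axes: x feed direction (plunger to outlet), z up, y level; the reading pocket lies on the -y side of the outlet. Aluminium deck, top 20 mm above the desk, from x = -52 to 82 mm and y = -34 to 32 mm; nothing of it but the plunger lies beyond x = -52 mm.
- plunger_head (a point): Middle of the outer face of the plunger's head, a black mushroom knob 33 mm in diameter, axis level, centre 24.5 mm above the desk, 119 mm behind the magazine's axis at rest. Press it level along the dispenser's +x, 55 mm. It overhangs bare desk: even fully pressed its face stands 12 mm clear of the base plate, so a fingertip behind it is free down to the desk.
- plunger (a joint): How far the plunger is pressed, m: 0 out, 0.055 fully in at its stop (beyond 0.050 counts as fully in). Spring 2.3 N at rest, 7.2 N fully in, and some damping (0.7 N at 50 mm/s); let go, it comes back by itself in under a second. A full stroke pushes the lowest disc out through the gate; once the plunger is back the next disc drops down.
- magazine (a point): Point on the magazine's axis at deck height, axes as the dispenser's. The magazine is a grey upright square tube, 50 x 50 mm outside, bore 42 mm, top 62 mm above the desk, with sight slots, holding a stack of five discs.
- outlet (a point): Point on the deck at x = 52 mm, y = 0 (dispenser frame), where an ejected disc's centre comes to lie (within 5 mm along x). From here the channel runs to -y, between the magazine's front (x = 25 mm) and a fence 7 mm high above the deck (x = 76 to 82 mm); slanted guides narrow it to 43 mm at the pocket. Its +y end is open, the deck ending at y = 32 mm.
- pocket (a point): Centre of the floor of the reading pocket at x = 52, y = -56.7 mm (dispenser frame): black recess, 43 mm (x) by 45.5 mm (y), floor 17 mm above the desk, 3 mm below the deck, with a straight step down at y = -34 mm and walls 7 mm high above the deck on the other three sides. A disc pushed past the step lies flat, its top 3 mm above the deck.
- disc_1_centre (a point): Centre (half-way up) of the lowest disc of the stack, the one that the plunger ejects: round black plastic tag, 40 mm in diameter, 6 mm thick, 14 to 28 g. Slides on deck and floor.
- disc_2_centre (a point): Centre of disc number 2 of the stack, counted from below; the same kind of disc. Stays in the magazine.
- disc_3_centre (a point): Centre of disc number 3 of the stack, counted from below; the same kind of disc. Stays in the magazine.
- disc_4_centre (a point): Centre of disc number 4 of the stack, counted from below; the same kind of disc. Stays in the magazine.
- disc_5_centre (a point): Centre of disc number 5 of the stack, counted from below; the same kind of disc. Stays in the magazine.
- mill_lever (a point): Red ball on the hand lever of the key mill, fixed, not to be used. The mill is tall and solid: x 0.33 to 0.75 m, y -0.22 to 0.16 m (world), up to 0.10 m high in front (x < 0.45), 0.27 m at this lever, 0.38 m farther back. The dispenser stands to its left. An arm coming from the right must swing in front of the mill (x < 0.3 m) or above it.
- padlock: Brass padlock lying flat, 60 x 40 x 14 mm, loose bystander (origin under its middle).
- key_blank: Car key blank with black head, 79 x 32 x 8 mm, loose bystander (origin under its middle).
- lock_cylinder: Metal lock cylinder, 17 x 64 x 43 mm, loose bystander (origin under its middle).
- yellow_screwdriver: Screwdriver with yellow handle, 149 mm long, 25 mm thick, loose bystander (origin under its middle).

How it is judged:
On the way, in this order (a step that is already met when the one before it is completed fails the run):
1. the plunger is pressed all the way in (beyond 50 mm of 55) (value of joint plunger above 0.05 m), for 0.05 s.
2. the plunger has sprung back (less than 4 mm in) and one disc lies on the deck outside the magazine (value of joint plunger below 0.004 m and x of disc_1_centre in the frame of magazine above 0.0455 m), for 0.1 s.
3. that disc lies flat in the reading pocket (z of disc_1_centre in the frame of pocket below 0.0045 m and y of disc_1_centre in the frame of pocket below 0.006 m), for 0.1 s.
At the end, for the whole second after the job is handed in: The ejected disc lies flat on the pocket floor, centred within 6 mm; the plunger is out (less than 4 mm in); the other four discs are in the magazine (within 8 mm of its axis); padlock, key blank, lock cylinder and screwdriver lie within 20 mm of where they were (horizontal distance between disc_1_centre and pocket below 0.006 m and z of disc_1_centre in the frame of pocket below 0.0045 m and angle between disc_1_centre's own z axis and vertical below 0.06 rad and value of joint plunger below 0.004 m and horizontal distance between each of disc_2_centre, disc_3_centre, disc_4_centre, disc_5_centre and magazine below 0.008 m and distance of each of padlock, key_blank, lock_cylinder, yellow_screwdriver from where it was at the start of the episode below 0.02 m); the robot touches nothing.
It fails at once if the disc is lifted (its centre more than 15 mm above the deck) (z of disc_1_centre in the frame of magazine above 0.015 m).
It fails at once if a second disc leaves the magazine, or a disc is taken out at the top (horizontal distance between any of disc_2_centre, disc_3_centre, disc_4_centre, disc_5_centre and magazine above 0.012 m or z of any of disc_2_centre, disc_3_centre, disc_4_centre, disc_5_centre in the frame of magazine above 0.04 m).
It fails at once if a bystander is shoved or picked up (moved more than 20 mm) (distance of any of padlock, key_blank, lock_cylinder, yellow_screwdriver from where it was at the start of the episode above 0.02 m).
It also fails if it takes over 54 s, if anything falls off the work surface, if the arm or the gripper's body presses on something with over 40 N, if the wrist force passes 120 N, or if a joint passes its speed limit or range.

## Working session

There is one attempt and no reset: what is moved stays moved. The work goes in short steps, Python scripts to look and compute and a tool call to move; the robot and the scene stay as the last step left them, time stands still between calls to the robot, and variables do not carry over. Pictures are saved under pics/ and viewed, at most 10 in all, crops included, and the job is handed in when it is done.

Besides the shell and the picture viewer there is one more tool, called as name(argument=value, ...) on one line, values as JSON. step_arm: Moves the arm, as the interface text tells. Its arguments: {"type":"object","properties":{"moves":{"type":"array","items":{"type":"object","properties":{"rx":{"type":"number"},"ry":{"type":"number"},"rz":{"type":"number"},"dx":{"type":"number"},"dy":{"type":"number"},"dz":{"type":"number"},"gripper":{"type":"number"}}}},"grip_force":{"type":"number"}},"required":["moves"]}

```bash
mkdir -p pics
python3 - <<'E'
from bench import r
import cv2
for n in("side","top"):
    f=r.grab_frame(n); cv2.imwrite(f"pics/{n}0.png",f); c=r.camera_info(n); print(n,c)
    R=cv2.Rodrigues(c["rvec"])[0]; print(-R.T@c["tvec"].ravel())
print(r.get_obs(), r.tcp_to_tips)
E
```

```text
side {'mtx': array([[542.78958536,   0.        , 320.32416622],
       [  0.        , 542.78958536, 241.32907552],
       [  0.        ,   0.        ,   1.        ]]), 'rvec': array([ 0.24528594, -2.52959057,  1.66147007]), 'tvec': array([0.55171145, 0.07188925, 1.10713604])}
[0.35250412 1.07496633 0.5054622 ]
top {'mtx': array([[566.65539659,   0.        , 326.04455229],
       [  0.        , 566.65539659, 231.60042208],
       [  0.        ,   0.        ,   1.        ]]), 'rvec': array([ 2.13173279, -2.16041488,  0.13087419]), 'tvec': array([0.30979854, 0.51239774, 1.00241781])}
[0.37737039 0.29094803 1.0659779 ]
{'clock': 0.1, 'joints': array([-1.32809582,  0.47773553,  0.02236851,  1.55634261, -0.01154501,
        1.10929878, -0.08309731]), 'qvel': array([ 0.00059866, -0.00303574, -0.00076988, -0.00400587, -0.00032314,
        0.00113898, -0.00119777]), 'tau': array([ 4.62753349e-03, -5.97756958e+01,  1.61390204e+00, -2.81957710e+01,
        1.29130011e-02,  4.89252867e-03, -3.79998539e-05]), 'tcp_pos': array([0.23180458, 0.63342273, 0.25241548]), 'orientation': array([-5.48211678e-01, -3.09318949e+00,  2.58302443e-03]), 'contact_force': array([-0.45737773, -0.1436387 ,  1.10128322]), 'moment': array([-0.01296891,  0.01494734, -0.02537334]), 'gripper_force': 0.0, 'grip_width': 0.08503774483406722} 0.022
```

View pics/side0.png

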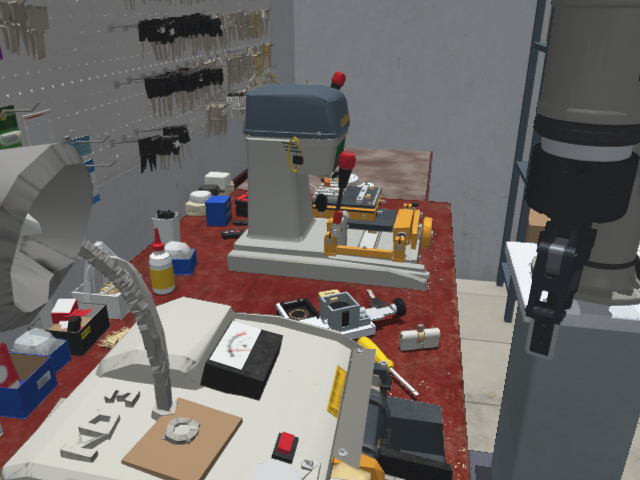

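View pics/top0.png

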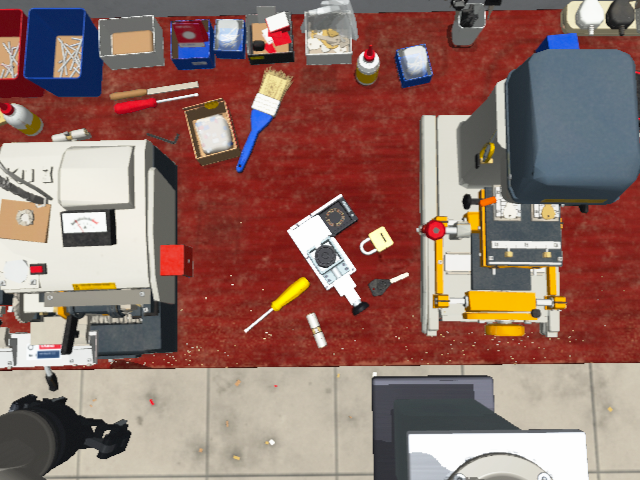

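The side view shows the dispenser at about (340,315), with its knob at (399,307). In the top view the knob is at (361,307), the magazine at (326,257) and the pocket near (338,215). I'll zoom in on it.

Run:
```python
import cv2
f=cv2.imread("pics/top0.png")[180:330,270:420]
cv2.imwrite("pics/topz.png",cv2.resize(f,None,fx=4,fy=4,interpolation=cv2.INTER_CUBIC))
f=cv2.imread("pics/side0.png")[280:350,265:415]
cv2.imwrite("pics/sidez.png",cv2.resize(f,None,fx=5,fy=5,interpolation=cv2.INTER_CUBIC))
```

```text
(no output)
```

View pics/topz.png

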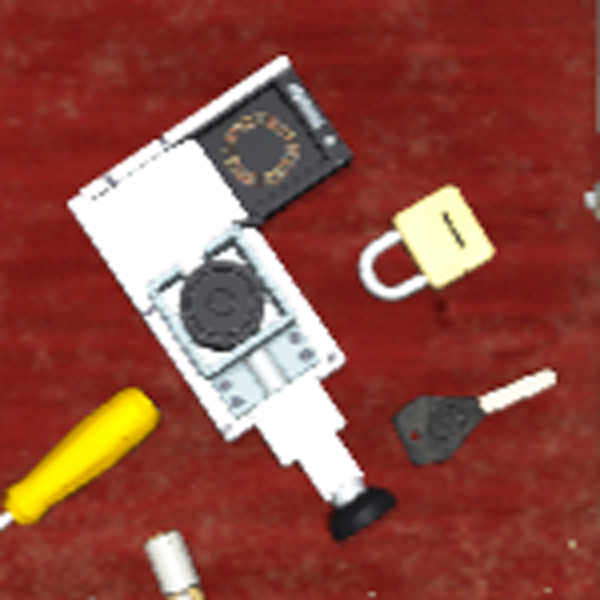

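View pics/sidez.png

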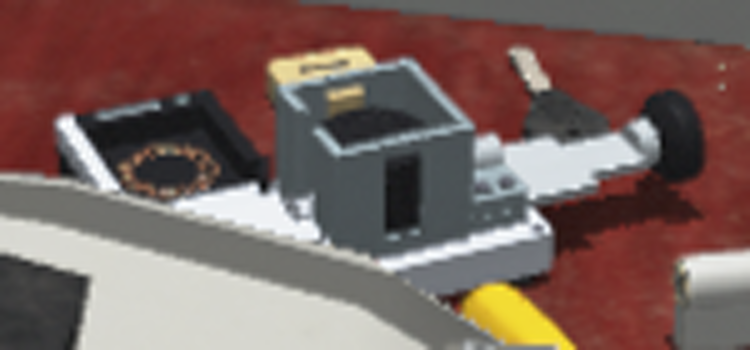

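The crops show, in top-crop pixels, the top disc at (221,304), the pocket ring at (261,150), deck corners at (222,438) and (343,358), the fence corner at (70,203), and the knob from (395,492) to (333,538). I'll cast these onto their known heights and do a rigid fit.

```bash
cat > h.py <<'E'
import numpy as np,cv2
from bench import r
def ray(n,u,v,z):
    c=r.camera_info(n);R=cv2.Rodrigues(c["rvec"])[0];C=-R.T@c["tvec"].ravel()
    d=R.T@np.linalg.inv(c["mtx"])@[u,v,1];return C+d*(z-C[2])/d[2]
def proj(n,P):
    c=r.camera_info(n);return cv2.projectPoints(np.float64(P),c["rvec"],c["tvec"],c["mtx"],None)[0][:,0]
E
python3 - <<'E'
from h import *
from scipy.spatial.transform import Rotation as Ro
f=cv2.imread("pics/top0.png")
T=lambda u,v:((u+.5)/4-.5+270,(v+.5)/4-.5+180)
# refine knob mask
m=(f.max(2)<60).astype(np.uint8); sub=m[296:320,345:372]
n,l,s,ce=cv2.connectedComponentsWithStats(sub);k=1+s[1:,4].argmax();print("knob",ce[k]+[345,296],s[k])
L=[("disc5",221,304,.050,0,0),("pocket",261,150,.017,52,-56.7),("BL",222,438,.02,-52,32),("BR",343,358,.02,-52,-34),("FL",70,203,.022,82,32),("knobL",333,538,.0245,-116,16.5),("knobR",395,492,.0245,-116,-16.5)]
W=np.array([ray("top",*T(u,v),z) for _,u,v,z,_,_ in L]);M=np.array([[a,b,0] for *_,a,b in L])/1000
w=W*[1,1,0];use=[0,1,2,3,4]
rot,_=Ro.align_vectors(w[use]-w[use].mean(0),M[use]-M[use].mean(0));t=w[use].mean(0)-rot.apply(M[use].mean(0))
print("yaw",rot.as_rotvec(),"t",t)
for n,a,b in zip(L,W,w-rot.apply(M)-t):print(n[0],a.round(4),"res mm",(1000*b[:2]).round(1))
# side check
S=lambda u,v:((u+.5)/5-.5+265,(v+.5)/5-.5+280)
for nm,u,v,z in [("pocket",170,170,.017),("BLcorner",550,235,.02),("knob outer",688,136,.0245)]:
    p=ray("side",*S(u,v),z);print(nm,p.round(4),(1000*rot.inv().apply((p-t)*[1,1,0])).round(1))
for x,y,z,nm in[(-119,0,.0245,"head"),(-64,0,.0245,"pressed"),(52,0,.02,"outlet"),(52,-56.7,.017,"pocket")]:
    print(nm,(rot.apply([x/1e3,y/1e3,0])+t).round(4))
o=r.get_obs();print(Ro.from_rotvec(o["orientation"]).as_matrix().round(3))
E
```

```text
knob [359.60377358 307.62264151] [  8   6  16  13 106]
yaw [0.         0.         0.57235484] t [0.47192693 0.30587711 0.        ]
disc5 [0.4711 0.3054 0.05  ] res mm [-0.8 -0.5]
pocket [0.5463 0.2863 0.017 ] res mm [-0.1 -0.1]
BL [0.4121 0.3061 0.02  ] res mm [1.2 1.5]
BR [0.4481 0.2499 0.02  ] res mm [1.5 0.7]
FL [0.5218 0.3755 0.022 ] res mm [-1.7 -1.7]
knobL [0.366  0.2562 0.0245] res mm [ 0.6 -0.7]
knobR [0.3864 0.2276 0.0245] res mm [ 3.1 -1.6]
pocket [0.545  0.2841 0.017 ] [ 49.6 -57.9   0. ]
BLcorner [0.4112 0.305  0.02  ] [-51.5  32.2   0. ]
knob outer [0.3699 0.2391 0.0245] [-121.9   -0.9    0. ]
head [0.3719 0.2414 0.    ]
pressed [0.4181 0.2712 0.    ]
outlet [0.5156 0.334  0.    ]
pocket [0.5463 0.2864 0.    ]
[[-0.939  0.344 -0.   ]
 [ 0.344  0.939 -0.002]
 [-0.    -0.002 -1.   ]]
```

The fit holds to about 2 mm: yaw is 32.8° and the head is at (0.372, 0.241). I'll shut the gripper and turn so that tool x = -feed and tool y = dispenser +y. Then I'll tilt 10° so the tips point inward, because the reach is tight there.

step_arm(moves=[{"rz":-10.56,"gripper":-1},{"rz":-10.56,"gripper":-1},{"rz":-10.56,"gripper":-1},{"rz":-10.56,"gripper":-1},{"rz":-10.56,"gripper":-1},{"gripper":-1},{"gripper":-1}])

```text
invalid input at $.moves[0]: expected keys rx, ry, rz, dx, dy, dz, gripper
```

```bash
cat >> h.py <<'E'
from scipy.spatial.transform import Rotation as Ro
YAW=.572;t=np.array([.4719,.3059,0]);D=Ro.from_rotvec([0,0,YAW])
def st(target=None):  # target in dispenser frame mm (tip position)
    o=r.get_obs();R=Ro.from_rotvec(o["orientation"]);tip=o["tcp_pos"]+R.apply([0,0,r.tcp_to_tips])
    print("t",o["clock"],"tcp",o["tcp_pos"].round(4),"tip in disp",(1e3*D.inv().apply(tip-t)).round(1),"F disp",D.inv().apply(o["contact_force"]).round(1),"w",o["grip_width"])
    print("axes in disp",D.inv().as_matrix()@R.as_matrix().round(3))
    if target is not None: print("shift tool",(1e3*R.inv().apply(D.apply(np.array(target)/1e3)+t-tip)).round(1))
E
python3 -c "
from h import *
st((-142,0,150))"
```

```text
t 0.1 tcp [0.2318 0.6334 0.2524] tip in disp [-24.6 405.3 230.4] F disp [-0.5  0.1  1.1] w 0.08503774483406722
axes in disp [[-0.60331773  0.79753666 -0.00108263]
 [ 0.79753666  0.60331773 -0.00168164]
 [ 0.         -0.002      -1.        ]]
shift tool [-252.3 -338.1   81. ]
```

step_arm(moves=[{"rx":0,"ry":0,"rz":-10.56,"dx":0,"dy":0,"dz":0,"gripper":-1},{"rx":0,"ry":0,"rz":-10.56,"dx":0,"dy":0,"dz":0,"gripper":-1},{"rx":0,"ry":0,"rz":-10.56,"dx":0,"dy":0,"dz":0,"gripper":-1},{"rx":0,"ry":0,"rz":-10.56,"dx":0,"dy":0,"dz":0,"gripper":-1},{"rx":0,"ry":0,"rz":-10.56,"dx":0,"dy":0,"dz":0,"gripper":-1},{"rx":0,"ry":0,"rz":0,"dx":10,"dy":-40,"dz":8,"gripper":-1},{"rx":0,"ry":0,"rz":0,"dx":10,"dy":-40,"dz":8,"gripper":-1},{"rx":0,"ry":0,"rz":0,"dx":10,"dy":-40,"dz":8,"gripper":-1},{"rx":0,"ry":0,"rz":0,"dx":10,"dy":-40,"dz":8,"gripper":-1},{"rx":0,"ry":0,"rz":0,"dx":10,"dy":-40,"dz":8,"gripper":-1},{"rx":0,"ry":0,"rz":0,"dx":10,"dy":-40,"dz":8,"gripper":-1},{"rx":0,"ry":0,"rz":0,"dx":10,"dy":-40,"dz":8,"gripper":-1},{"rx":0,"ry":0,"rz":0,"dx":10,"dy":-40,"dz":8,"gripper":-1},{"rx":0,"ry":0,"rz":0,"dx":10,"dy":-40,"dz":8,"gripper":-1},{"rx":0,"ry":0,"rz":0,"dx":10,"dy":-40,"dz":8,"gripper":-1},{"rx":0,"ry":10,"rz":0,"dx":0,"dy":0,"dz":0,"gripper":-1},{"rx":0,"ry":0,"rz":0,"dx":0,"dy":0,"dz":0,"gripper":-1},{"rx":0,"ry":0,"rz":0,"dx":0,"dy":0,"dz":0,"gripper":-1}])

```text
clock: 2.35
tcp_pos: [0.3637, 0.2435, 0.173]
orientation: [0.838, -2.854, 0.073]
contact_force: [0.4, -0.4, 0.9]
grip_width: -0.0002
gripper_force: 0.0
```

```bash
python3 -c "
from h import *
st((-145,0,60))"
```

```text
t 2.35 tcp [0.3637 0.2435 0.173 ] tip in disp [-128.6    6.1  151.3] F disp [ 0.1 -0.6  0.9] w -0.00023667802335135846
axes in disp [[-9.85560576e-01  3.62086682e-04 -1.72261178e-01]
 [ 5.92869662e-04  9.99980934e-01  2.94379091e-04]
 [ 1.72000000e-01  0.00000000e+00 -9.85000000e-01]]
shift tool [ 0.5 -6.2 92.8]
```

step_arm(moves=[{"rx":0,"ry":0,"rz":0,"dx":0,"dy":-3,"dz":23,"gripper":-1},{"rx":0,"ry":0,"rz":0,"dx":0,"dy":-3,"dz":23,"gripper":-1},{"rx":0,"ry":0,"rz":0,"dx":0,"dy":0,"dz":23,"gripper":-1},{"rx":0,"ry":0,"rz":0,"dx":0,"dy":0,"dz":23,"gripper":-1},{"rx":0,"ry":0,"rz":0,"dx":-3,"dy":0,"dz":16,"gripper":-1},{"rx":0,"ry":0,"rz":0,"dx":-3,"dy":0,"dz":16,"gripper":-1},{"rx":0,"ry":0,"rz":0,"dx":0,"dy":0,"dz":0,"gripper":-1},{"rx":0,"ry":0,"rz":0,"dx":0,"dy":0,"dz":0,"gripper":-1}])

```text
clock: 3.35
tcp_pos: [0.3543, 0.23, 0.0504]
orientation: [0.837, -2.854, 0.073]
contact_force: [-0.3, 0.7, 0.2]
grip_width: -0.0001
gripper_force: 0.0
```

```bash
python3 -c "
from h import *
st((-140,0,14))
f=r.grab_frame('side');cv2.imwrite('pics/s1.png',cv2.resize(f[240:400,280:480],None,fx=4,fy=3.75))
cv2.imwrite('pics/s1.png',cv2.resize(f[240:390,280:480],None,fx=4,fy=4))"
```

```text
t 3.35 tcp [0.3543 0.23   0.0504] tip in disp [-1.437e+02 -1.000e-01  2.880e+01] F disp [0.1 0.7 0.2] w -0.0001486977191277452
axes in disp [[-9.85019261e-01  1.74422148e-03 -1.73101998e-01]
 [ 1.43368969e-03  1.00028044e+00  8.35693861e-04]
 [ 1.73000000e-01  0.00000000e+00 -9.85000000e-01]]
shift tool [-6.2  0.1 13.9]
```

View pics/s1.png

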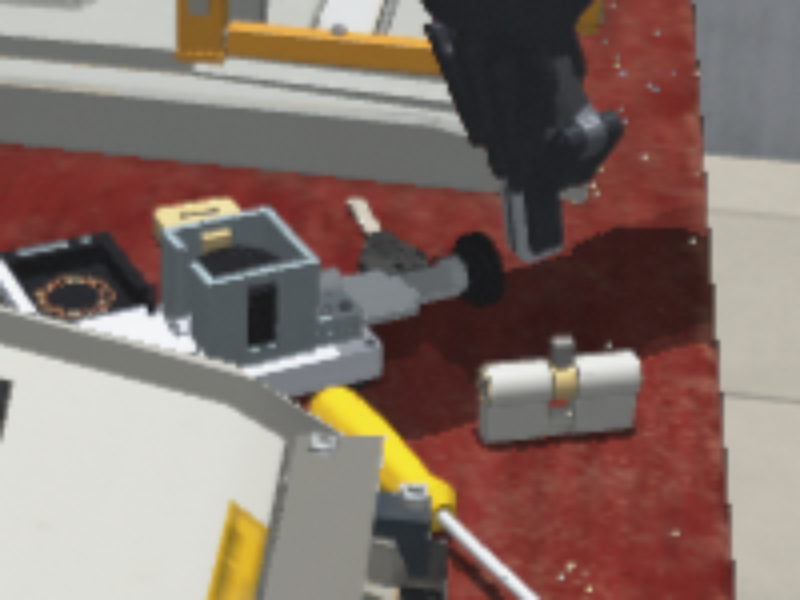

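The picture shows the shut fingertips at about (533,245), in line behind the knob at (480,270). I'll go down and approach.

step_arm(moves=[{"rx":0,"ry":0,"rz":0,"dx":-2.3,"dy":0,"dz":12.8,"gripper":-1},{"rx":0,"ry":0,"rz":0,"dx":-4,"dy":0,"dz":-0.7,"gripper":-1},{"rx":0,"ry":0,"rz":0,"dx":0,"dy":0,"dz":0,"gripper":-1},{"rx":0,"ry":0,"rz":0,"dx":0,"dy":0,"dz":0,"gripper":-1}])

```text
clock: 3.9
tcp_pos: [0.3576, 0.2321, 0.0372]
orientation: [0.837, -2.853, 0.073]
contact_force: [0.2, -0.1, 0.7]
grip_width: -0.0001
gripper_force: 0.0
```

step_arm(moves=[{"rx":0,"ry":0,"rz":0,"dx":-6,"dy":0,"dz":-1.05,"gripper":-1},{"rx":0,"ry":0,"rz":0,"dx":-6,"dy":0,"dz":-1.05,"gripper":-1},{"rx":0,"ry":0,"rz":0,"dx":-6,"dy":0,"dz":-1.05,"gripper":-1},{"rx":0,"ry":0,"rz":0,"dx":-6,"dy":0,"dz":-1.05,"gripper":-1},{"rx":0,"ry":0,"rz":0,"dx":-6,"dy":0,"dz":-1.05,"gripper":-1},{"rx":0,"ry":0,"rz":0,"dx":-6,"dy":0,"dz":-1.05,"gripper":-1},{"rx":0,"ry":0,"rz":0,"dx":0,"dy":0,"dz":0,"gripper":-1},{"rx":0,"ry":0,"rz":0,"dx":0,"dy":0,"dz":0,"gripper":-1}])

```text
clock: 4.9
tcp_pos: [0.3874, 0.2515, 0.037]
orientation: [0.837, -2.851, 0.074]
contact_force: [-5.6, -1.3, 4.0]
grip_width: 0.0002
gripper_force: 2.8
```

```bash
python3 -c "
from h import *
st((-81.5,0,16))"
```

```text
t 4.9 tcp [0.3874 0.2515 0.037 ] tip in disp [-104.4    0.    15.4] F disp [-5.4  1.9  4. ] w 0.00022001686327683816
axes in disp [[-9.84178441e-01  1.20290671e-03 -1.75866267e-01]
 [ 8.92374920e-04  9.99439619e-01  2.36683346e-04]
 [ 1.76000000e-01  0.00000000e+00 -9.84000000e-01]]
shift tool [-22.4   0.   -4.6]
```

step_arm(moves=[{"rx":0,"ry":0,"rz":0,"dx":-6,"dy":0,"dz":-1.05,"gripper":-1},{"rx":0,"ry":0,"rz":0,"dx":-6,"dy":0,"dz":-1.05,"gripper":-1},{"rx":0,"ry":0,"rz":0,"dx":-6,"dy":0,"dz":-1.05,"gripper":-1},{"rx":0,"ry":0,"rz":0,"dx":-3.5,"dy":0,"dz":-0.6,"gripper":-1},{"rx":0,"ry":0,"rz":0,"dx":0,"dy":0,"dz":0,"gripper":-1},{"rx":0,"ry":0,"rz":0,"dx":0,"dy":0,"dz":0,"gripper":-1}])

```text
clock: 5.65
tcp_pos: [0.405, 0.2631, 0.037]
orientation: [0.837, -2.849, 0.074]
contact_force: [-6.8, -2.4, 5.2]
grip_width: 0.0001
gripper_force: 3.8
```

step_arm(moves=[{"rx":0,"ry":0,"rz":0,"dx":-1,"dy":0,"dz":-0.17,"gripper":-1},{"rx":0,"ry":0,"rz":0,"dx":0,"dy":0,"dz":0,"gripper":-1},{"rx":0,"ry":0,"rz":0,"dx":0,"dy":0,"dz":0,"gripper":-1}])

```text
clock: 6.02
tcp_pos: [0.4056, 0.2635, 0.037]
orientation: [0.836, -2.849, 0.074]
contact_force: [-6.9, -2.5, 6.6]
grip_width: 0.0001
gripper_force: 4.2
```

```bash
python3 -c "
from h import *
st((-80,0,16))
f=r.grab_frame('side');cv2.imwrite('pics/s2.png',cv2.resize(f[260:360,270:420],None,fx=5,fy=5))"
```

```text
t 6.025 tcp [0.4056 0.2635 0.037 ] tip in disp [-82.6   0.2  15.3] F disp [-7.2  1.6  6.6] w 5.5673825028598526e-05
axes in disp [[-9.84178441e-01  3.62086682e-04 -1.78089222e-01]
 [ 8.92374920e-04  9.99980934e-01  4.78492858e-04]
 [ 1.78000000e-01  0.00000000e+00 -9.84000000e-01]]
shift tool [-2.4 -0.2 -1.1]
```

View pics/s2.png

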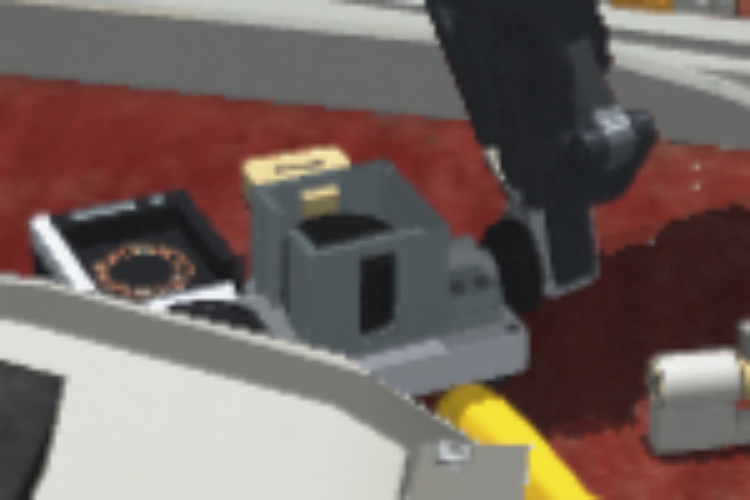

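The picture shows the disc out at about (215,315) and the knob near the housing. The stroke is about 52 mm, so I'll creep on to the stop.

step_arm(moves=[{"rx":0,"ry":0,"rz":0,"dx":-1.5,"dy":0,"dz":-0.26,"gripper":-1},{"rx":0,"ry":0,"rz":0,"dx":0,"dy":0,"dz":0,"gripper":-1}])

```text
clock: 6.32
tcp_pos: [0.4069, 0.2643, 0.037]
orientation: [0.836, -2.849, 0.075]
contact_force: [-7.1, -2.4, 6.4]
grip_width: -0.0003
gripper_force: 4.3
```

step_arm(moves=[{"rx":0,"ry":0,"rz":0,"dx":-1.5,"dy":0,"dz":-0.26,"gripper":-1},{"rx":0,"ry":0,"rz":0,"dx":0,"dy":0,"dz":0,"gripper":-1},{"rx":0,"ry":0,"rz":0,"dx":0,"dy":0,"dz":0,"gripper":-1}])

```text
clock: 6.7
tcp_pos: [0.4076, 0.2648, 0.037]
orientation: [0.836, -2.848, 0.075]
contact_force: [-8.0, -2.6, 8.1]
grip_width: -0.0004
gripper_force: 5.2
```

step_arm(moves=[{"rx":0,"ry":0,"rz":0,"dx":-1.5,"dy":0,"dz":-0.26,"gripper":-1},{"rx":0,"ry":0,"rz":0,"dx":0,"dy":0,"dz":0,"gripper":-1},{"rx":0,"ry":0,"rz":0,"dx":0,"dy":0,"dz":0,"gripper":-1}])

```text
clock: 7.08
tcp_pos: [0.4077, 0.2648, 0.0369]
orientation: [0.835, -2.845, 0.077]
contact_force: [-11.1, -4.1, 11.4]
grip_width: -0.0003
gripper_force: 7.1
```

At the stop: the force jumped with no further motion. Backing off, then straight up.

step_arm(moves=[{"rx":0,"ry":0,"rz":0,"dx":9,"dy":0,"dz":1.6,"gripper":-1},{"rx":0,"ry":0,"rz":0,"dx":9,"dy":0,"dz":1.6,"gripper":-1},{"rx":0,"ry":0,"rz":0,"dx":9,"dy":0,"dz":1.6,"gripper":-1},{"rx":0,"ry":0,"rz":0,"dx":9,"dy":0,"dz":1.6,"gripper":-1},{"rx":0,"ry":0,"rz":0,"dx":9,"dy":0,"dz":1.6,"gripper":-1},{"rx":0,"ry":0,"rz":0,"dx":9,"dy":0,"dz":1.6,"gripper":-1},{"rx":0,"ry":0,"rz":0,"dx":9,"dy":0,"dz":1.6,"gripper":-1},{"rx":0,"ry":0,"rz":0,"dx":4,"dy":0,"dz":0,"gripper":-1},{"rx":0,"ry":0,"rz":0,"dx":0,"dy":0,"dz":0,"gripper":-1},{"rx":0,"ry":0,"rz":0,"dx":0,"dy":0,"dz":0,"gripper":-1},{"rx":0,"ry":0,"rz":0,"dx":0,"dy":0,"dz":-30,"gripper":-1},{"rx":0,"ry":0,"rz":0,"dx":0,"dy":0,"dz":-40,"gripper":-1},{"rx":0,"ry":0,"rz":0,"dx":0,"dy":0,"dz":-50,"gripper":-1},{"rx":0,"ry":-10,"rz":0,"dx":0,"dy":0,"dz":0,"gripper":-1},{"rx":0,"ry":0,"rz":0,"dx":0,"dy":0,"dz":0,"gripper":-1},{"rx":0,"ry":0,"rz":0,"dx":0,"dy":0,"dz":0,"gripper":-1}])

```text
clock: 9.07
tcp_pos: [0.3718, 0.2413, 0.1558]
orientation: [0.884, -3.013, 0.001]
contact_force: [-0.2, 0.3, 0.3]
grip_width: -0.0001
gripper_force: 0.0
```

```bash
python3 -c "
from h import *
st((52,48,70))
f=r.grab_frame('top');cv2.imwrite('pics/t2.png',cv2.resize(f[180:330,270:420],None,fx=4,fy=4,interpolation=cv2.INTER_CUBIC))"
```

```text
t 9.075 tcp [0.3718 0.2413 0.1558] tip in disp [-119.2   -0.2  133.8] F disp [-0.   0.3  0.3] w -6.491322372778267e-05
axes in disp [[-9.99439619e-01  1.20290671e-03 -2.22295483e-03]
 [ 1.20290671e-03  9.99439619e-01  2.41809513e-04]
 [ 2.00000000e-03  0.00000000e+00 -1.00000000e+00]]
shift tool [-171.2   48.4   63.4]
```

View pics/t2.png

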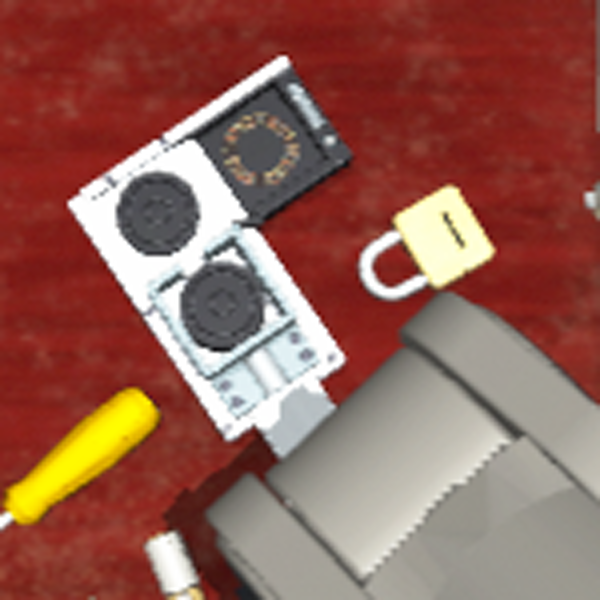

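The disc now lies at about (157,213) on the deck, with the next disc seated in the magazine. I'll move over to the +y side and turn the tool 90°.

step_arm(moves=[{"rx":0,"ry":0,"rz":0,"dx":-34,"dy":10,"dz":0,"gripper":-1},{"rx":0,"ry":0,"rz":0,"dx":-34,"dy":10,"dz":0,"gripper":-1},{"rx":0,"ry":0,"rz":0,"dx":-34,"dy":10,"dz":0,"gripper":-1},{"rx":0,"ry":0,"rz":0,"dx":-34,"dy":10,"dz":0,"gripper":-1},{"rx":0,"ry":0,"rz":0,"dx":-35,"dy":12,"dz":0,"gripper":-1},{"rx":0,"ry":0,"rz":10,"dx":0,"dy":0,"dz":0,"gripper":-1},{"rx":0,"ry":0,"rz":10,"dx":0,"dy":0,"dz":0,"gripper":-1},{"rx":0,"ry":0,"rz":10,"dx":0,"dy":0,"dz":0,"gripper":-1},{"rx":0,"ry":0,"rz":10,"dx":0,"dy":0,"dz":0,"gripper":-1},{"rx":0,"ry":0,"rz":10,"dx":0,"dy":0,"dz":0,"gripper":-1},{"rx":0,"ry":0,"rz":10,"dx":0,"dy":0,"dz":0,"gripper":-1},{"rx":0,"ry":0,"rz":10,"dx":0,"dy":0,"dz":0,"gripper":-1},{"rx":0,"ry":0,"rz":10,"dx":0,"dy":0,"dz":0,"gripper":-1},{"rx":0,"ry":0,"rz":10,"dx":0,"dy":0,"dz":0,"gripper":-1},{"rx":0,"ry":0,"rz":0,"dx":0,"dy":0,"dz":0,"gripper":-1},{"rx":0,"ry":0,"rz":0,"dx":0,"dy":0,"dz":0,"gripper":-1}])

```text
clock: 11.12
tcp_pos: [0.4876, 0.3775, 0.1552]
orientation: [-1.501, -2.76, 0.002]
contact_force: [0.6, 0.2, 0.3]
grip_width: 0.0002
gripper_force: 0.0
```

```bash
python3 -c "
from h import *
st((52,50,40))
p=ray('top',(157.5)/4-.5+270,213.5/4-.5+180,.026);print('disc in disp',(1e3*D.inv().apply(p-t)).round(1))"
```

```text
t 11.125 tcp [0.4876 0.3775 0.1552] tip in disp [ 51.9  51.7 133.2] F disp [ 0.6 -0.2  0.3] w 0.0002305992714784994
axes in disp [[-2.40218291e-03  9.99381924e-01 -1.38213480e-03]
 [ 9.99381924e-01  2.40218291e-03 -2.99505258e-04]
 [ 0.00000000e+00 -1.00000000e-03 -1.00000000e+00]]
shift tool [-1.7  0.2 93.2]
disc in disp [52.8  0.5 26. ]
```

step_arm(moves=[{"rx":0,"ry":0,"rz":0,"dx":0,"dy":0,"dz":30,"gripper":-1},{"rx":0,"ry":0,"rz":0,"dx":0,"dy":0,"dz":30,"gripper":-1},{"rx":0,"ry":0,"rz":0,"dx":0,"dy":0,"dz":30,"gripper":-1},{"rx":0,"ry":0,"rz":0,"dx":0,"dy":0,"dz":15,"gripper":-1},{"rx":0,"ry":0,"rz":0,"dx":0,"dy":0,"dz":5,"gripper":-1},{"rx":0,"ry":0,"rz":0,"dx":-8,"dy":0,"dz":0,"gripper":-1},{"rx":0,"ry":0,"rz":0,"dx":-8,"dy":0,"dz":0,"gripper":-1},{"rx":0,"ry":0,"rz":0,"dx":0,"dy":0,"dz":0,"gripper":-1},{"rx":0,"ry":0,"rz":0,"dx":0,"dy":0,"dz":0,"gripper":-1}])

```text
clock: 12.25
tcp_pos: [0.4963, 0.3639, 0.0463]
orientation: [1.507, 2.757, 0.001]
contact_force: [-0.0, 0.9, 0.7]
grip_width: -0.0002
gripper_force: 0.0
```

```bash
python3 -c "
from h import *
st((52,-25.5,22))
f=r.grab_frame('side');cv2.imwrite('pics/s3.png',cv2.resize(f[260:360,240:390],None,fx=5,fy=5))"
```

```text
t 12.25 tcp [0.4963 0.3639 0.0463] tip in disp [51.9 35.6 24.3] F disp [0.4 0.8 0.7] w -0.0001880151470960794
axes in disp [[ 1.74422148e-03  1.00028044e+00  5.41314770e-04]
 [ 1.00028044e+00 -1.74422148e-03  8.40820028e-04]
 [ 0.00000000e+00  1.00000000e-03 -1.00000000e+00]]
shift tool [-61.1   0.2   2.3]
```

View pics/s3.png

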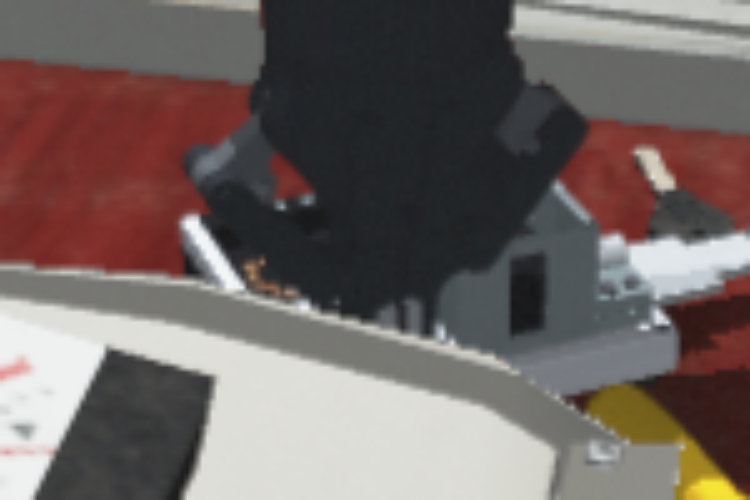

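The gripper's knuckles flare out in tool y (picture at about (560,115)) and would hit the magazine at (560,230). I'll go back up and turn so that the narrow side faces the magazine and the finger back pushes.

step_arm(moves=[{"rx":0,"ry":0,"rz":0,"dx":8,"dy":0,"dz":0,"gripper":-1},{"rx":0,"ry":0,"rz":0,"dx":5,"dy":0,"dz":-20,"gripper":-1},{"rx":0,"ry":0,"rz":0,"dx":0,"dy":0,"dz":-35,"gripper":-1},{"rx":0,"ry":0,"rz":0,"dx":0,"dy":0,"dz":-35,"gripper":-1},{"rx":0,"ry":0,"rz":-10,"dx":0,"dy":0,"dz":0,"gripper":-1},{"rx":0,"ry":0,"rz":-10,"dx":0,"dy":0,"dz":0,"gripper":-1},{"rx":0,"ry":0,"rz":-10,"dx":0,"dy":0,"dz":0,"gripper":-1},{"rx":0,"ry":0,"rz":-10,"dx":0,"dy":0,"dz":0,"gripper":-1},{"rx":0,"ry":0,"rz":-10,"dx":0,"dy":0,"dz":0,"gripper":-1},{"rx":0,"ry":0,"rz":-10,"dx":0,"dy":0,"dz":0,"gripper":-1},{"rx":0,"ry":0,"rz":-10,"dx":0,"dy":0,"dz":0,"gripper":-1},{"rx":0,"ry":0,"rz":-10,"dx":0,"dy":0,"dz":0,"gripper":-1},{"rx":0,"ry":0,"rz":-10,"dx":0,"dy":0,"dz":0,"gripper":-1},{"rx":0,"ry":0,"rz":0,"dx":0,"dy":0,"dz":30,"gripper":-1},{"rx":0,"ry":0,"rz":0,"dx":0,"dy":0,"dz":30,"gripper":-1},{"rx":0,"ry":0,"rz":0,"dx":0,"dy":0,"dz":24,"gripper":-1},{"rx":0,"ry":0,"rz":0,"dx":0,"dy":0,"dz":0,"gripper":-1},{"rx":0,"ry":0,"rz":0,"dx":0,"dy":0,"dz":0,"gripper":-1}])

```text
clock: 14.55
tcp_pos: [0.4897, 0.3755, 0.0534]
orientation: [-0.884, 3.013, 0.001]
contact_force: [-0.7, -0.0, -0.3]
grip_width: -0.0001
gripper_force: 0.0
```

```bash
python3 -c "
from h import *
st((52,-10,22))
f=r.grab_frame('side');cv2.imwrite('pics/s4.png',cv2.resize(f[250:350,240:390],None,fx=5,fy=5))"
```

```text
t 14.55 tcp [0.4897 0.3755 0.0534] tip in disp [52.7 48.9 31.4] F disp [-0.6  0.4 -0.3] w -0.00013602560999310446
axes in disp [[-9.99439619e-01  1.20290671e-03  2.22295483e-03]
 [ 1.20290671e-03  9.99439619e-01 -2.41809513e-04]
 [-2.00000000e-03  0.00000000e+00 -1.00000000e+00]]
shift tool [  0.7 -58.9   9.4]
```

View pics/s4.png

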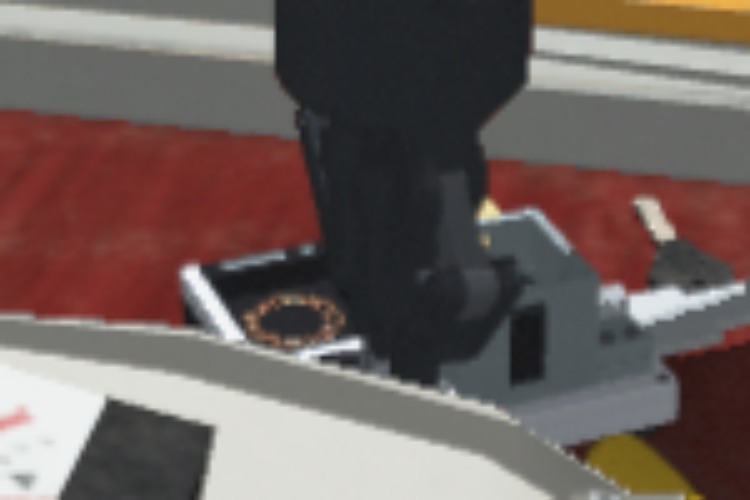

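The narrow side now faces the magazine with room to spare. I'll lower to 2 mm above the deck and push slowly.

step_arm(moves=[{"rx":0,"ry":0,"rz":0,"dx":0.5,"dy":0,"dz":9.2,"gripper":-1},{"rx":0,"ry":0,"rz":0,"dx":0,"dy":-6,"dz":0,"gripper":-1},{"rx":0,"ry":0,"rz":0,"dx":0,"dy":-6,"dz":0,"gripper":-1},{"rx":0,"ry":0,"rz":0,"dx":0,"dy":-6,"dz":0,"gripper":-1},{"rx":0,"ry":0,"rz":0,"dx":0,"dy":0,"dz":0,"gripper":-1},{"rx":0,"ry":0,"rz":0,"dx":0,"dy":0,"dz":0,"gripper":-1}])

```text
clock: 15.35
tcp_pos: [0.4984, 0.3594, 0.0427]
orientation: [-0.884, 3.015, 0.0]
contact_force: [0.5, 0.3, 0.5]
grip_width: 0.0003
gripper_force: 0.0
```

step_arm(moves=[{"rx":0,"ry":0,"rz":0,"dx":0,"dy":-5,"dz":0,"gripper":-1},{"rx":0,"ry":0,"rz":0,"dx":0,"dy":-5,"dz":0,"gripper":-1},{"rx":0,"ry":0,"rz":0,"dx":0,"dy":-5,"dz":0,"gripper":-1},{"rx":0,"ry":0,"rz":0,"dx":0,"dy":-5,"dz":0,"gripper":-1},{"rx":0,"ry":0,"rz":0,"dx":0,"dy":-5,"dz":0,"gripper":-1},{"rx":0,"ry":0,"rz":0,"dx":0,"dy":-5,"dz":0,"gripper":-1},{"rx":0,"ry":0,"rz":0,"dx":0,"dy":0,"dz":0,"gripper":-1},{"rx":0,"ry":0,"rz":0,"dx":0,"dy":0,"dz":0,"gripper":-1}])

```text
clock: 16.35
tcp_pos: [0.5144, 0.3342, 0.0425]
orientation: [0.884, -3.014, -0.0]
contact_force: [-0.1, 0.5, 0.2]
grip_width: -0.0003
gripper_force: 0.0
```

```bash
python3 -c "
from h import *
st((52,-22,22))"
```

```text
t 16.35 tcp [0.5144 0.3342 0.0425] tip in disp [51.1  0.7 20.5] F disp [0.2 0.5 0.2] w -0.0002934958083771619
axes in disp [[-0.99943962  0.00120291  0.        ]
 [ 0.00120291  0.99943962  0.        ]
 [ 0.          0.         -1.        ]]
shift tool [ -1.  -22.7  -1.5]
```

step_arm(moves=[{"rx":0,"ry":0,"rz":0,"dx":-0.5,"dy":-3,"dz":-0.5,"gripper":-1},{"rx":0,"ry":0,"rz":0,"dx":-0.5,"dy":-4,"dz":-0.5,"gripper":-1},{"rx":0,"ry":0,"rz":0,"dx":0,"dy":-4,"dz":0,"gripper":-1},{"rx":0,"ry":0,"rz":0,"dx":0,"dy":-4,"dz":0,"gripper":-1},{"rx":0,"ry":0,"rz":0,"dx":0,"dy":-4,"dz":0,"gripper":-1},{"rx":0,"ry":0,"rz":0,"dx":0,"dy":-3,"dz":0,"gripper":-1},{"rx":0,"ry":0,"rz":0,"dx":0,"dy":0,"dz":0,"gripper":-1},{"rx":0,"ry":0,"rz":0,"dx":0,"dy":0,"dz":0,"gripper":-1}])

```text
clock: 17.35
tcp_pos: [0.5272, 0.3162, 0.0436]
orientation: [0.885, -3.014, -0.0]
contact_force: [-0.4, 0.7, -0.1]
grip_width: 0.0001
gripper_force: 0.0
```

```bash
python3 -c "
from h import *
st((52,-24,22))
for n in('side','top'):cv2.imwrite(f'pics/{n}5.png',r.grab_frame(n))
a=cv2.imread('pics/side5.png')[260:350,250:370];b=cv2.imread('pics/top5.png')[180:300,270:390]
k=lambda i:cv2.resize(i,(400,int(400*i.shape[0]/i.shape[1])),interpolation=cv2.INTER_CUBIC)
a,b=k(a),k(b);a=cv2.copyMakeBorder(a,0,b.shape[0]-a.shape[0],0,0,cv2.BORDER_CONSTANT)
cv2.imwrite('pics/c5.png',np.hstack([a,b]))"
```

```text
t 17.35 tcp [0.5272 0.3162 0.0436] tip in disp [ 52.1 -21.3  21.6] F disp [ 0.   0.8 -0.1] w 0.00011887425002363949
axes in disp [[-0.99943962  0.00120291  0.        ]
 [ 0.00120291  0.99943962  0.        ]
 [ 0.          0.         -1.        ]]
shift tool [ 0.1 -2.7 -0.4]
```

View pics/c5.png

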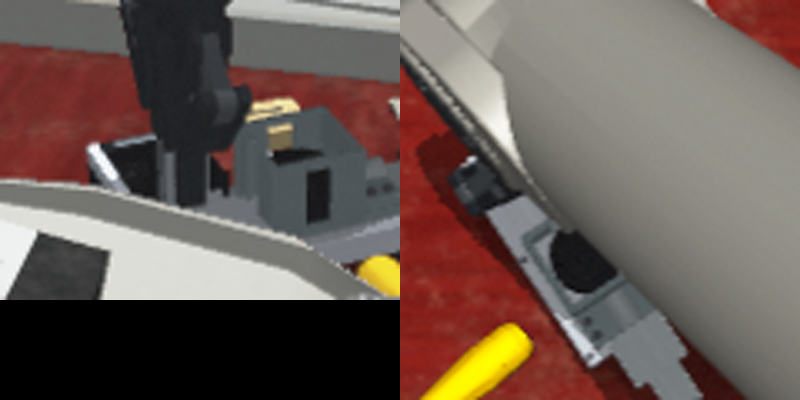

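The view is blocked, with the disc hidden behind the gripper. I'll creep on, watching for the force at the far wall; even resting against that wall the disc is within 3 mm of centre.

step_arm(moves=[{"rx":0,"ry":0,"rz":0,"dx":0,"dy":-1,"dz":0,"gripper":-1},{"rx":0,"ry":0,"rz":0,"dx":0,"dy":-1,"dz":0,"gripper":-1},{"rx":0,"ry":0,"rz":0,"dx":0,"dy":0,"dz":0,"gripper":-1}])

```text
clock: 17.82
tcp_pos: [0.5285, 0.3143, 0.0436]
orientation: [-0.884, 3.015, -0.0]
contact_force: [0.2, -0.6, 0.2]
grip_width: -0.0002
gripper_force: 0.0
```

step_arm(moves=[{"rx":0,"ry":0,"rz":0,"dx":0,"dy":60,"dz":0,"gripper":-1},{"rx":0,"ry":0,"rz":0,"dx":0,"dy":10,"dz":-60,"gripper":-1},{"rx":0,"ry":0,"rz":0,"dx":40,"dy":20,"dz":-50,"gripper":-1},{"rx":0,"ry":0,"rz":0,"dx":40,"dy":40,"dz":-30,"gripper":-1},{"rx":0,"ry":0,"rz":0,"dx":40,"dy":40,"dz":-10,"gripper":-1},{"rx":0,"ry":0,"rz":0,"dx":40,"dy":40,"dz":0,"gripper":-1},{"rx":0,"ry":0,"rz":0,"dx":0,"dy":40,"dz":0,"gripper":-1},{"rx":0,"ry":0,"rz":0,"dx":0,"dy":0,"dz":0,"gripper":-1}])

```text
clock: 18.82
tcp_pos: [0.2604, 0.4411, 0.19]
orientation: [-0.893, 3.012, 0.004]
contact_force: [-0.1, -1.2, -0.1]
grip_width: -0.0003
gripper_force: 0.0
```

```bash
cat > m.py <<'E'
from h import *
st()
n=str(r.get_obs()["clock"]);f=r.grab_frame('top');cv2.imwrite(f'pics/top_{n}.png',f)
# rectify dispenser plane z=.026: 2 px/mm (rows: y from 40 to -90, cols x -60..90)
g=cv2.cvtColor(f,cv2.COLOR_BGR2GRAY)
def rect(z):
    X,Y=np.meshgrid(np.arange(20,90,.5),np.arange(40,-90,-.5))
    P=D.apply(np.c_[X.ravel(),Y.ravel(),0*X.ravel()+z*1e3]/1e3)+t
    q=proj('top',P).astype(np.float32).reshape(*X.shape,2);return cv2.remap(g,q,None,cv2.INTER_CUBIC)
i=rect(.023)
print("y:gray at x=52");print([(int(40-k/2),int(i[k,60:69].mean())) for k in range(0,260,4)])
print("x=36:");print([(int(40-k/2),int(i[k,30:35].mean())) for k in range(0,260,4)])
E
python3 m.py
```

```text
t 18.825 tcp [0.2604 0.4411 0.19  ] tip in disp [-104.7  228.2  168. ] F disp [-0.7 -1.  -0.1] w -0.0002606101776878571
axes in disp [[-0.99962373 -0.00462514  0.00108263]
 [-0.00462514  0.99962373  0.00168164]
 [-0.001       0.002      -1.        ]]
y:gray at x=52
[(40, 54), (38, 58), (36, 61), (34, 62), (32, 214), (30, 254), (28, 254), (26, 254), (24, 254), (22, 254), (20, 254), (18, 254), (16, 254), (14, 254), (12, 254), (10, 254), (8, 254), (6, 254), (4, 254), (2, 254), (0, 254), (-2, 254), (-4, 254), (-6, 254), (-8, 254), (-10, 254), (-12, 254), (-14, 254), (-16, 254), (-18, 254), (-20, 254), (-22, 254), (-24, 254), (-26, 254), (-28, 254), (-30, 240), (-32, 88), (-34, 65), (-36, 57), (-38, 61), (-40, 67), (-42, 67), (-44, 60), (-46, 53), (-48, 71), (-50, 67), (-52, 64), (-54, 58), (-56, 56), (-58, 59), (-60, 61), (-62, 62), (-64, 55), (-66, 54), (-68, 62), (-70, 67), (-72, 120), (-74, 82), (-76, 77), (-78, 58), (-80, 44), (-82, 107), (-84, 183), (-86, 193), (-88, 126)]
x=36:
[(40, 58), (38, 58), (36, 61), (34, 55), (32, 202), (30, 255), (28, 254), (26, 254), (24, 254), (22, 254), (20, 254), (18, 254), (16, 254), (14, 254), (12, 254), (10, 254), (8, 254), (6, 254), (4, 254), (2, 254), (0, 254), (-2, 254), (-4, 254), (-6, 254), (-8, 254), (-10, 254), (-12, 254), (-14, 254), (-16, 254), (-18, 254), (-20, 254), (-22, 254), (-24, 254), (-26, 254), (-28, 254), (-30, 254), (-32, 255), (-34, 171), (-36, 65), (-38, 65), (-40, 58), (-42, 43), (-44, 52), (-46, 70), (-48, 64), (-50, 73), (-52, 69), (-54, 64), (-56, 62), (-58, 69), (-60, 61), (-62, 62), (-64, 89), (-66, 84), (-68, 80), (-70, 78), (-72, 78), (-74, 78), (-76, 79), (-78, 64), (-80, 48), (-82, 94), (-84, 151), (-86, 180), (-88, 109)]
```

In the rectified scan the dark edge is at y≈-31 at x=52, against -34.5 at x=36. So the disc still overhangs the step, centred near y≈-51, and the finger's half-thickness is about 7.7 mm. I'll go back and push about 6 mm farther.

step_arm(moves=[{"rx":0,"ry":0,"rz":0,"dx":-31,"dy":-38,"dz":0,"gripper":-1},{"rx":0,"ry":0,"rz":0,"dx":-31,"dy":-38,"dz":10,"gripper":-1},{"rx":0,"ry":0,"rz":0,"dx":-31,"dy":-38,"dz":20,"gripper":-1},{"rx":0,"ry":0,"rz":0,"dx":-31,"dy":-37,"dz":25,"gripper":-1},{"rx":0,"ry":0,"rz":0,"dx":-33,"dy":-37,"dz":25,"gripper":-1},{"rx":0,"ry":0,"rz":0,"dx":0,"dy":0,"dz":20,"gripper":-1},{"rx":0,"ry":0,"rz":0,"dx":0,"dy":0,"dz":20,"gripper":-1},{"rx":0,"ry":0,"rz":0,"dx":0,"dy":0,"dz":15,"gripper":-1},{"rx":0,"ry":0,"rz":0,"dx":0,"dy":0,"dz":0,"gripper":-1},{"rx":0,"ry":0,"rz":0,"dx":0,"dy":0,"dz":0,"gripper":-1}])

```text
clock: 20.12
tcp_pos: [0.4966, 0.3658, 0.0552]
orientation: [-0.886, 3.013, 0.001]
contact_force: [1.1, 0.3, 0.5]
grip_width: 0.0001
gripper_force: 0.0
```

```bash
python3 -c "
from h import *
st((52,-18,21.8))"
```

```text
t 20.125 tcp [0.4966 0.3658 0.0552] tip in disp [53.2 37.  33.2] F disp [ 1.1 -0.4  0.5] w 0.00014432788646462165
axes in disp [[-9.99980934e-01  3.62086682e-04  1.38213480e-03]
 [ 3.62086682e-04  9.99980934e-01  2.99505258e-04]
 [-1.00000000e-03  0.00000000e+00 -1.00000000e+00]]
shift tool [  1.2 -55.   11.3]
```

step_arm(moves=[{"rx":0,"ry":0,"rz":0,"dx":1,"dy":-5,"dz":11,"gripper":-1},{"rx":0,"ry":0,"rz":0,"dx":0,"dy":-10,"dz":0,"gripper":-1},{"rx":0,"ry":0,"rz":0,"dx":0,"dy":-10,"dz":0,"gripper":-1},{"rx":0,"ry":0,"rz":0,"dx":0,"dy":-10,"dz":0,"gripper":-1},{"rx":0,"ry":0,"rz":0,"dx":0,"dy":-10,"dz":0,"gripper":-1},{"rx":0,"ry":0,"rz":0,"dx":0,"dy":-10,"dz":0,"gripper":-1},{"rx":0,"ry":0,"rz":0,"dx":0,"dy":0,"dz":0,"gripper":-1},{"rx":0,"ry":0,"rz":0,"dx":0,"dy":0,"dz":0,"gripper":-1}])

```text
clock: 21.12
tcp_pos: [0.5254, 0.3186, 0.0435]
orientation: [0.885, -3.014, -0.001]
contact_force: [-0.2, 0.5, -0.2]
grip_width: -0.0
gripper_force: 0.0
```

```bash
python3 -c "
from h import *
st((52,-28.5,21.8))"
```

```text
t 21.125 tcp [0.5254 0.3186 0.0435] tip in disp [ 51.8 -18.3  21.5] F disp [ 0.1  0.5 -0.2] w -4.027160756167618e-05
axes in disp [[-0.99943962  0.00120291  0.        ]
 [ 0.00120291  0.99943962  0.        ]
 [ 0.          0.         -1.        ]]
shift tool [ -0.2 -10.2  -0.3]
```

step_arm(moves=[{"rx":0,"ry":0,"rz":0,"dx":0,"dy":-2,"dz":0,"gripper":-1},{"rx":0,"ry":0,"rz":0,"dx":0,"dy":-2,"dz":0,"gripper":-1},{"rx":0,"ry":0,"rz":0,"dx":0,"dy":-2,"dz":0,"gripper":-1},{"rx":0,"ry":0,"rz":0,"dx":0,"dy":-2,"dz":0,"gripper":-1},{"rx":0,"ry":0,"rz":0,"dx":0,"dy":-1.5,"dz":0,"gripper":-1},{"rx":0,"ry":0,"rz":0,"dx":0,"dy":-1,"dz":0,"gripper":-1},{"rx":0,"ry":0,"rz":0,"dx":0,"dy":0,"dz":0,"gripper":-1},{"rx":0,"ry":0,"rz":0,"dx":0,"dy":0,"dz":0,"gripper":-1}])

```text
clock: 22.12
tcp_pos: [0.5313, 0.3094, 0.0435]
orientation: [-0.884, 3.015, 0.0]
contact_force: [0.8, -0.3, -0.0]
grip_width: -0.0
gripper_force: 0.0
```

step_arm(moves=[{"rx":0,"ry":0,"rz":0,"dx":0,"dy":60,"dz":0,"gripper":-1},{"rx":0,"ry":0,"rz":0,"dx":0,"dy":15,"dz":-60,"gripper":-1},{"rx":0,"ry":0,"rz":0,"dx":40,"dy":20,"dz":-50,"gripper":-1},{"rx":0,"ry":0,"rz":0,"dx":40,"dy":40,"dz":-30,"gripper":-1},{"rx":0,"ry":0,"rz":0,"dx":40,"dy":40,"dz":-10,"gripper":-1},{"rx":0,"ry":0,"rz":0,"dx":40,"dy":40,"dz":0,"gripper":-1},{"rx":0,"ry":0,"rz":0,"dx":0,"dy":40,"dz":0,"gripper":-1},{"rx":0,"ry":0,"rz":0,"dx":0,"dy":0,"dz":0,"gripper":-1}])

```text
clock: 23.12
tcp_pos: [0.2605, 0.4402, 0.1899]
orientation: [-0.893, 3.012, 0.004]
contact_force: [0.6, -0.5, -0.8]
grip_width: -0.0003
gripper_force: 0.0
```

```bash
python3 m.py
```

```text
t 23.125 tcp [0.2605 0.4402 0.1899] tip in disp [-105.   227.4  167.9] F disp [ 0.2 -0.7 -0.8] w -0.0003421205088028325
axes in disp [[-0.99962373 -0.00462514  0.00108263]
 [-0.00462514  0.99962373  0.00168164]
 [-0.001       0.002      -1.        ]]
y:gray at x=52
[(40, 55), (38, 58), (36, 61), (34, 61), (32, 214), (30, 254), (28, 254), (26, 254), (24, 254), (22, 254), (20, 254), (18, 254), (16, 254), (14, 254), (12, 254), (10, 254), (8, 254), (6, 254), (4, 254), (2, 254), (0, 254), (-2, 254), (-4, 254), (-6, 254), (-8, 254), (-10, 254), (-12, 254), (-14, 254), (-16, 254), (-18, 254), (-20, 254), (-22, 254), (-24, 254), (-26, 254), (-28, 254), (-30, 254), (-32, 253), (-34, 139), (-36, 55), (-38, 75), (-40, 72), (-42, 80), (-44, 83), (-46, 79), (-48, 79), (-50, 68), (-52, 73), (-54, 81), (-56, 80), (-58, 83), (-60, 79), (-62, 70), (-64, 73), (-66, 78), (-68, 80), (-70, 68), (-72, 62), (-74, 81), (-76, 72), (-78, 56), (-80, 43), (-82, 106), (-84, 183), (-86, 193), (-88, 126)]
x=36:
[(40, 57), (38, 58), (36, 60), (34, 56), (32, 202), (30, 255), (28, 254), (26, 254), (24, 254), (22, 254), (20, 254), (18, 254), (16, 254), (14, 254), (12, 254), (10, 254), (8, 254), (6, 254), (4, 254), (2, 254), (0, 254), (-2, 254), (-4, 254), (-6, 254), (-8, 254), (-10, 254), (-12, 254), (-14, 254), (-16, 254), (-18, 254), (-20, 254), (-22, 254), (-24, 254), (-26, 254), (-28, 254), (-30, 254), (-32, 255), (-34, 170), (-36, 67), (-38, 82), (-40, 82), (-42, 76), (-44, 52), (-46, 51), (-48, 79), (-50, 90), (-52, 80), (-54, 89), (-56, 83), (-58, 94), (-60, 83), (-62, 93), (-64, 86), (-66, 71), (-68, 68), (-70, 69), (-72, 80), (-74, 78), (-76, 80), (-78, 64), (-80, 47), (-82, 93), (-84, 151), (-86, 179), (-88, 108)]
```

The disc's tail has cleared the step: the dark gap is at -36, the chord at x=36 is centred near -56, and its brightness is now uniform, so it lies flat. Next I'll check the plunger and bystanders against the first picture, then hand in.

```bash
ls pics | grep top_
python3 - <<'E'
import cv2,glob,numpy as np
a=cv2.imread("pics/top0.png");b=cv2.imread(sorted(glob.glob("pics/top_*"))[-1])
d=(cv2.absdiff(a,b).max(2)>45).astype(np.uint8)
n,l,s,c=cv2.connectedComponentsWithStats(d)
for i in range(1,n):
    if s[i,4]>8: print(s[i],c[i].round(0))
E
```

```text
top_18.825.png
top_23.125.png
[337 209   7   6  17] [340. 212.]
[326 211   8   5  13] [329. 212.]
[336 216   9  10  27] [340. 221.]
[328 222   6   5  15] [331. 224.]
[ 149  342  197  138 8245] [244. 413.]
[110 360  41   9 219] [126. 365.]
[   0  394  165   86 7834] [ 58. 438.]
[141 399  13  26  97] [146. 411.]
[193 425  13  10  60] [200. 429.]
[ 408  434   65   46 1934] [432. 458.]
[233 456   7   4  18] [236. 457.]
[457 460  36  20 365] [473. 471.]
[172 471   9   3  21] [176. 472.]
[172 478  17   2  27] [180. 479.]
```

The only scene change is the decal ring, now covered by the disc. The plunger, magazine and bystanders haven't moved.

```bash
python3 -c "
from bench import r
print(r.hand_in())"
```

```text
the job is handed in; nothing more can be done
None
```

The plunger was pressed to its stop and has sprung back, the disc appears flat in the reading pocket (centre about 1 mm off by the top camera), nothing else moved, and the job is handed in at about 23 s; no verdict came back.

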